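Open the collet rack and load it

ROBOT

A 6-joint arm with a two-finger parallel gripper is mounted at the origin on a cart in front of the work surface, level with it; the furniture and walls round the work are solid. World frame = base frame: x ahead of the robot, y to its left, z up, the work surface at z = 0. Lengths are in mm, angles in rad, forces in N, time in s.
With the tool pointing down it reaches from about 300 to 775 mm from the base axis. Payload 14.6 kg.
Tool frame: the origin (TCP) lies midway between the tips of the shut fingers; the grasp point (between the pads) lies 19 mm behind it; z points along the fingers, y is the line along which they close (so a half turn about z gives the same grasp; the last joint's range is limited). The gripper opens to 94 mm and grips with 3 to 60 N. Pads are 16 mm wide; open, the fingers measure 119 mm over their backs; the gripper's body (75 mm by 177 mm) begins 78 mm behind the grasp point.
Start: joints at [-1.401, 0.3, 1.521, -0, 1.321, -0.067], TCP at [129.02, -534.643, 205.446] pointing down, gripper open.
Joint ranges: [-3.03, 3.03], [-0.79, 2.21], [0.23, 2.52], [-1.04, 4.18], [0, 3.07], [-2.55, 2.55]. Speed limits (rad/s): [2.22, 2.22, 2.57, 3.14, 3.14, 3.14].

INTERFACE

Orientations are given as [roll, pitch, yaw] about the fixed x, y, z axes, in that order (R = Rz(yaw) Ry(pitch) Rx(roll)).
In Python, from cell import manip gives the robot as it stands.
- The arm moves only by the shell command python3 -m creep 'ROWS' [OPENING] [FORCE]. ROWS is text: rows parted by semicolons, each of 6 numbers parted by spaces: the shift along the tool's x, y, z normalised to -1 to 1, where 1 is 4 cm, then the turn, a rotation vector about the tool's x, y, z normalised to -1 to 1, where 1 is pi rad. In form: dx dy dz ax ay az; .... A call has 1 to 20 rows; each row shifts and turns the commanded pose from where the row before left it, along the tool's axes as they then stand; what a row does not reach is not made up. A row lasts 1/8 s, in which the tool goes at most 62.5 mm and 10.7 degrees, less where a joint would pass 70% of its speed; a pose out of reach is approached as far as the arm can. A call with a number of a shift or a turn outside -1 to 1 is refused whole. A call with a gripper value outside its range is refused whole. OPENING is the closure, from 0 (fully open) to 1 (shut), set as the call begins (- or left out, the last holds). The fingers move at their own pace and stop on an object; FORCE is the grip in N (left out, the last holds). Time passes only in rows, so rows that do not move let the fingers close. It gives the time, the measured TCP pose, the force, the opening and the grip force at its end, in the units of the state.
- manip.read_state(): the state, without advancing time (a new reading comes with each control period).
- manip.camera(name): name is "scene" or "top" or "wrist"; returns a dict with "color" (420x560x3 uint8, red, green, blue), "range_z" (420x560 float32, mm along the optical axis (not along the pixel's ray), 0 where there is no reading), "camera_matrix" (3x3 intrinsics, pixels), "T" (4x4, takes a point from camera to world coordinates). Camera axes: x right, y down, z forward; pixel columns grow to the right and rows downward; lengths in mm; the calibration is good to about 2 mm. A picture is of the moment at which its call begins.
- manip.sign_off(): hands the job in; it is judged then, once.
The state is a dict: "clock": time; "joints": joint angles; "qd": joint speeds; "effort": joint torques, N m; "eef_pos": TCP position; "eef_rot": TCP orientation; "wrist_force": force on the tool from outside, world axes, zero at the start; "moment": the same for the moment, N m; "finger_gap": finger opening in mm; "finger_force": force on a finger pad.
Only numpy, scipy, OpenCV 4.12 (cv2) and the standard library are available. Lean on these libraries where they do the work, as an engineer would, in place of code of your own. Each camera call takes 0.05 s, during which the arm holds its last target. There are 200 camera calls.

TASK

Get the collet rack ready for use: turn its two orange turn buttons a quarter turn aside, lift the freed white cover panel out of its frame and lay it flat, handle up, in the middle of the black rubber mat. Then nest every brass collet on the bench in an empty tapered pocket of the rack, narrow end down, one to a pocket, fully home and upright. Do not knock over or shove the open tin, the oil can or the glue bottle.

Things in the scene. Friction and masses are not known exactly. Their poses are not given: they have to be found in the camera images.
- rack: green box, fixed to the bench, 176 (x) x 264 (y) x 57 mm; origin at the centre of its underside. Its rim tops out 57 mm above the bench and frames an opening of 144 (x) x 192 (y) mm, 7 mm deep down to an aluminium deck at 50 mm. Six black tapered pockets in the deck (2 x 3), hidden by the panel at the start.
- button_left (a joint): angle (rad) of the orange turn button on the rack's +y rim, about a vertical axis, -1.65 to 1.65, positive anticlockwise from above. At 0 its bar lies along the rack's y and overlaps the panel edge; turned beyond about 1.2 either way it clears the panel. Light friction (0.05 N m) keeps it where it is left.
- button_right (a joint): the same for the turn button on the rack's -y rim
- button_left_wing (a point): point on the left button's pivot axis, 77 mm above the bench, 113 mm from the rack's centre along its +y. Bar 60 x 13 x 8 mm, pivoted at its middle, 59 to 67 mm above the bench; on it an upright thumb wing 34 mm long, 10 mm thick, its top 88 mm above the bench. This point's y axis runs along bar and wing.
- button_right_wing (a point): the same for the right button, 113 mm from the rack's centre along its -y
- panel: white cover panel, 140 (x) x 188 (y) x 6 mm, 250 g, origin at the centre of its underside; lies loose on the rack's deck inside the rim (2 mm play), axes along the rack's. On top, a black bridge handle: a bar 14 mm wide, 14 mm high and 82 mm long along the panel's y, its underside 22 mm and its top 36 mm above the panel's underside, on two round posts 34 mm from the middle.
- mat: black rubber mat, fixed, 190 (x) x 230 (y) x 4 mm, origin at the centre of its underside
- collet_0: brass collet, loose on the bench, standing on its narrow end; four to six identical ones are there. Origin at the centre of its narrow underside, z axis up through it. Tapered: 40 mm across at the bottom, widening to a 50 mm collar 24 to 27 mm up; above it a plain round head 34 mm across, from 27 to 48 mm up. 150 g, bottom-heavy.
- collet_1: brass collet, loose on the bench, standing on its narrow end; four to six identical ones are there. Origin at the centre of its narrow underside, z axis up through it. Tapered: 40 mm across at the bottom, widening to a 50 mm collar 24 to 27 mm up; above it a plain round head 34 mm across, from 27 to 48 mm up. 150 g, bottom-heavy.
- collet_2: brass collet, loose on the bench, standing on its narrow end; four to six identical ones are there. Origin at the centre of its narrow underside, z axis up through it. Tapered: 40 mm across at the bottom, widening to a 50 mm collar 24 to 27 mm up; above it a plain round head 34 mm across, from 27 to 48 mm up. 150 g, bottom-heavy.
- collet_3: brass collet, loose on the bench, standing on its narrow end; four to six identical ones are there. Origin at the centre of its narrow underside, z axis up through it. Tapered: 40 mm across at the bottom, widening to a 50 mm collar 24 to 27 mm up; above it a plain round head 34 mm across, from 27 to 48 mm up. 150 g, bottom-heavy.
- collet_4: brass collet, loose on the bench, standing on its narrow end; four to six identical ones are there. Origin at the centre of its narrow underside, z axis up through it. Tapered: 40 mm across at the bottom, widening to a 50 mm collar 24 to 27 mm up; above it a plain round head 34 mm across, from 27 to 48 mm up. 150 g, bottom-heavy.
- collet_5: brass collet, loose on the bench, standing on its narrow end; four to six identical ones are there. Origin at the centre of its narrow underside, z axis up through it. Tapered: 40 mm across at the bottom, widening to a 50 mm collar 24 to 27 mm up; above it a plain round head 34 mm across, from 27 to 48 mm up. 150 g, bottom-heavy.
- pocket_0 (a point): centre of the mouth of a tapered pocket, at deck level (50 mm above the bench). The pocket is 49 mm across at the mouth with the collet's own taper and open below; a collet that is fully home has its underside about 22 mm below this point and its collar just above the deck. Pockets are 64 mm apart along the rack's x and 62 mm along its y.
- pocket_1 (a point): centre of the mouth of a tapered pocket, at deck level (50 mm above the bench). The pocket is 49 mm across at the mouth with the collet's own taper and open below; a collet that is fully home has its underside about 22 mm below this point and its collar just above the deck. Pockets are 64 mm apart along the rack's x and 62 mm along its y.
- pocket_2 (a point): centre of the mouth of a tapered pocket, at deck level (50 mm above the bench). The pocket is 49 mm across at the mouth with the collet's own taper and open below; a collet that is fully home has its underside about 22 mm below this point and its collar just above the deck. Pockets are 64 mm apart along the rack's x and 62 mm along its y.
- pocket_3 (a point): centre of the mouth of a tapered pocket, at deck level (50 mm above the bench). The pocket is 49 mm across at the mouth with the collet's own taper and open below; a collet that is fully home has its underside about 22 mm below this point and its collar just above the deck. Pockets are 64 mm apart along the rack's x and 62 mm along its y.
- pocket_4 (a point): centre of the mouth of a tapered pocket, at deck level (50 mm above the bench). The pocket is 49 mm across at the mouth with the collet's own taper and open below; a collet that is fully home has its underside about 22 mm below this point and its collar just above the deck. Pockets are 64 mm apart along the rack's x and 62 mm along its y.
- pocket_5 (a point): centre of the mouth of a tapered pocket, at deck level (50 mm above the bench). The pocket is 49 mm across at the mouth with the collet's own taper and open below; a collet that is fully home has its underside about 22 mm below this point and its collar just above the deck. Pockets are 64 mm apart along the rack's x and 62 mm along its y.
- open_tin: bystander: open tin with a rust-coloured band, 66 mm across, 94 mm tall; origin at the centre of its underside
- oil_can: bystander: pump oil can with a bent spout, 80 mm across, 152 mm tall; origin at the centre of its underside
- glue_bottle: bystander: wood glue bottle, 60 mm across, 155 mm tall, standing; origin at the centre of its underside

How it is judged (in metres and radians):
On the way, in this order (a step that is already met when the one before it is completed fails the run):
1. both turn buttons are turned aside, clear of the panel (beyond 1.2 rad) ((value of joint button_left above 1.2 rad or value of joint button_left below -1.2 rad) and (value of joint button_right above 1.2 rad or value of joint button_right below -1.2 rad)), for 0.2 s.
2. the panel is lifted out of its frame (z of panel in the frame of rack above 0.075 m), for 0.1 s.
At the end, for the whole second after the job is handed in: The panel lies flat on the mat, handle up, its centre within 60 mm of the mat's; every collet present is home in a pocket (its axis within 4 mm of the pocket's, underside at least 17.5 mm below the mouth), upright within 0.1 rad, and all is at rest (horizontal distance between panel and mat below 0.06 m and height (world z) of panel below 0.01 m and angle between panel's own z axis and vertical below 0.08 rad and linear speed of each of panel, collet_0, collet_1, collet_2, collet_3, collet_4, collet_5 below 0.02 m/s and ((horizontal distance between collet_0 and pocket_0 below 0.004 m and z of collet_0 in the frame of pocket_0 between -0.027 and -0.0175 m) or (horizontal distance between collet_0 and pocket_1 below 0.004 m and z of collet_0 in the frame of pocket_1 between -0.027 and -0.0175 m) or (horizontal distance between collet_0 and pocket_2 below 0.004 m and z of collet_0 in the frame of pocket_2 between -0.027 and -0.0175 m) or (horizontal distance between collet_0 and pocket_3 below 0.004 m and z of collet_0 in the frame of pocket_3 between -0.027 and -0.0175 m) or (horizontal distance between collet_0 and pocket_4 below 0.004 m and z of collet_0 in the frame of pocket_4 between -0.027 and -0.0175 m) or (horizontal distance between collet_0 and pocket_5 below 0.004 m and z of collet_0 in the frame of pocket_5 between -0.027 and -0.0175 m)) and ((horizontal distance between collet_1 and pocket_0 below 0.004 m and z of collet_1 in the frame of pocket_0 between -0.027 and -0.0175 m) or (horizontal distance between collet_1 and pocket_1 below 0.004 m and z of collet_1 in the frame of pocket_1 between -0.027 and -0.0175 m) or (horizontal distance between collet_1 and pocket_2 below 0.004 m and z of collet_1 in the frame of pocket_2 between -0.027 and -0.0175 m) or (horizontal distance between collet_1 and pocket_3 below 0.004 m and z of collet_1 in the frame of pocket_3 between -0.027 and -0.0175 m) or (horizontal distance between collet_1 and pocket_4 below 0.004 m and z of collet_1 in the frame of pocket_4 between -0.027 and -0.0175 m) or (horizontal distance between collet_1 and pocket_5 below 0.004 m and z of collet_1 in the frame of pocket_5 between -0.027 and -0.0175 m)) and ((horizontal distance between collet_2 and pocket_0 below 0.004 m and z of collet_2 in the frame of pocket_0 between -0.027 and -0.0175 m) or (horizontal distance between collet_2 and pocket_1 below 0.004 m and z of collet_2 in the frame of pocket_1 between -0.027 and -0.0175 m) or (horizontal distance between collet_2 and pocket_2 below 0.004 m and z of collet_2 in the frame of pocket_2 between -0.027 and -0.0175 m) or (horizontal distance between collet_2 and pocket_3 below 0.004 m and z of collet_2 in the frame of pocket_3 between -0.027 and -0.0175 m) or (horizontal distance between collet_2 and pocket_4 below 0.004 m and z of collet_2 in the frame of pocket_4 between -0.027 and -0.0175 m) or (horizontal distance between collet_2 and pocket_5 below 0.004 m and z of collet_2 in the frame of pocket_5 between -0.027 and -0.0175 m)) and ((horizontal distance between collet_3 and pocket_0 below 0.004 m and z of collet_3 in the frame of pocket_0 between -0.027 and -0.0175 m) or (horizontal distance between collet_3 and pocket_1 below 0.004 m and z of collet_3 in the frame of pocket_1 between -0.027 and -0.0175 m) or (horizontal distance between collet_3 and pocket_2 below 0.004 m and z of collet_3 in the frame of pocket_2 between -0.027 and -0.0175 m) or (horizontal distance between collet_3 and pocket_3 below 0.004 m and z of collet_3 in the frame of pocket_3 between -0.027 and -0.0175 m) or (horizontal distance between collet_3 and pocket_4 below 0.004 m and z of collet_3 in the frame of pocket_4 between -0.027 and -0.0175 m) or (horizontal distance between collet_3 and pocket_5 below 0.004 m and z of collet_3 in the frame of pocket_5 between -0.027 and -0.0175 m)) and ((horizontal distance between collet_4 and pocket_0 below 0.004 m and z of collet_4 in the frame of pocket_0 between -0.027 and -0.0175 m) or (horizontal distance between collet_4 and pocket_1 below 0.004 m and z of collet_4 in the frame of pocket_1 between -0.027 and -0.0175 m) or (horizontal distance between collet_4 and pocket_2 below 0.004 m and z of collet_4 in the frame of pocket_2 between -0.027 and -0.0175 m) or (horizontal distance between collet_4 and pocket_3 below 0.004 m and z of collet_4 in the frame of pocket_3 between -0.027 and -0.0175 m) or (horizontal distance between collet_4 and pocket_4 below 0.004 m and z of collet_4 in the frame of pocket_4 between -0.027 and -0.0175 m) or (horizontal distance between collet_4 and pocket_5 below 0.004 m and z of collet_4 in the frame of pocket_5 between -0.027 and -0.0175 m)) and ((horizontal distance between collet_5 and pocket_0 below 0.004 m and z of collet_5 in the frame of pocket_0 between -0.027 and -0.0175 m) or (horizontal distance between collet_5 and pocket_1 below 0.004 m and z of collet_5 in the frame of pocket_1 between -0.027 and -0.0175 m) or (horizontal distance between collet_5 and pocket_2 below 0.004 m and z of collet_5 in the frame of pocket_2 between -0.027 and -0.0175 m) or (horizontal distance between collet_5 and pocket_3 below 0.004 m and z of collet_5 in the frame of pocket_3 between -0.027 and -0.0175 m) or (horizontal distance between collet_5 and pocket_4 below 0.004 m and z of collet_5 in the frame of pocket_4 between -0.027 and -0.0175 m) or (horizontal distance between collet_5 and pocket_5 below 0.004 m and z of collet_5 in the frame of pocket_5 between -0.027 and -0.0175 m)) and angle between each of collet_0, collet_1, collet_2, collet_3, collet_4, collet_5's own z axis and vertical below 0.1 rad); the robot touches nothing.
It fails at once if the open tin, oil can or glue bottle is knocked over or shoved more than 4 cm (angle between any of open_tin, oil_can, glue_bottle's own z axis and vertical above 0.6 rad or distance of any of open_tin, oil_can, glue_bottle from where it was at the start of the episode above 0.04 m).
Of collet_0, collet_1, collet_2, collet_3, collet_4, collet_5 only 4 to 6 are there at a start; the rules pass over those that are not, and their reading is None.
At some moment in a run one of collet_0, collet_1, collet_2, collet_3, collet_4, collet_5 may be knocked a few centimetres aside while the robot is not near it.
It also fails if it takes over 210 s, if anything falls off the work surface, if the arm or the gripper's body presses on something with over 40 N, if the wrist force passes 120 N, or if a joint passes its speed limit or range.

## Working session

There is one attempt and no reset: what is moved stays moved. The work goes in short steps, Python scripts to look and compute and a shell command to move; the robot and the scene stay as the last step left them, time stands still between calls to the robot, and variables do not carry over. Pictures are saved under pics/ and viewed, at most 14 in all, crops included, and the job is handed in when it is done.

```bash
ls; mkdir -p pics; cat > h.py <<'E'
import numpy as np, cv2
from cell import manip
from scipy.spatial.transform import Rotation as R
def cam(n): return manip.camera(n)
def save(c,f): cv2.imwrite('pics/'+f,c['color'][:,:,::-1])
def world(c):
    K=c['camera_matrix'];z=c['range_z'].astype(float);v,u=np.mgrid[:z.shape[0],:z.shape[1]]
    P=np.stack([(u-K[0,2])/K[0,0]*z,(v-K[1,2])/K[1,1]*z,z],-1)
    W=P@c['T'][:3,:3].T+c['T'][:3,3]; W[z==0]=np.nan
    return W
def px(c,p):
    T=np.linalg.inv(c['T']);q=T[:3,:3]@np.array(p)+T[:3,3];q=c['camera_matrix']@q;return q[:2]/q[2]
E
python3 - <<'E'
from h import *
s=manip.read_state();print(s)
for n in ['scene','top']:
    c=cam(n);save(c,n+'0.png');print(c['T'].round(2))
    np.savez('/tmp/'+n,**c)
E
```

```text
pics
{'clock': 0.0, 'joints': array([-1.40059114e+00,  3.00460958e-01,  1.52161658e+00,  3.72289975e-05,
        1.32070892e+00, -6.66149823e-02]), 'qd': array([ 8.39919494e-05, -1.84148148e-05, -7.15254895e-05, -1.51999146e-03,
       -3.13311382e-04, -8.11312060e-04]), 'effort': array([-3.04583218e-04, -5.31809056e+01, -3.52734554e+01,  7.08380551e-02,
        2.44027114e-02, -1.22905931e-04]), 'eef_pos': array([ 128.98817328, -534.37296244,  204.87688294]), 'eef_rot': array([-3.14040389e+00, -1.15446430e-04,  2.36810864e-01]), 'wrist_force': array([0.85613162, 0.19403188, 0.58738263]), 'moment': array([ 0.01452673,  0.00579641, -0.08293041]), 'finger_force': 0.0, 'finger_gap': 94.0263129506419}
[[-9.1000e-01 -3.2000e-01  2.6000e-01  2.7729e+02]
 [-4.1000e-01  7.0000e-01 -5.9000e-01  6.4058e+02]
 [ 1.0000e-02 -6.4000e-01 -7.7000e-01  9.1692e+02]
 [ 0.0000e+00  0.0000e+00  0.0000e+00  1.0000e+00]]
[[-3.0000e-02 -9.8000e-01  1.9000e-01  3.8769e+02]
 [-1.0000e+00  3.0000e-02 -2.0000e-02  1.2780e+01]
 [ 1.0000e-02 -1.9000e-01 -9.8000e-01  9.9077e+02]
 [ 0.0000e+00  0.0000e+00  0.0000e+00  1.0000e+00]]
```

View pics/top0.png

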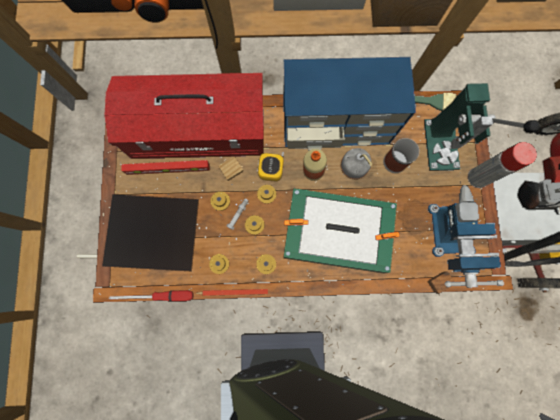

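View pics/scene0.png

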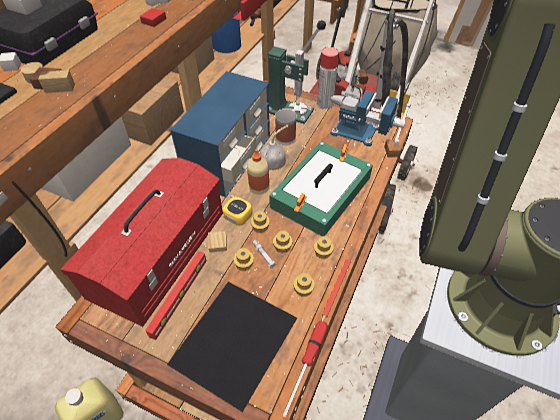

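The top view shows the mat at about (152,232), and the rack at about (341,230) with orange buttons at (297,222) and (386,237). Five collets stand at (220,200), (266,193), (255,224), (219,263) and (266,264). The glue bottle, oil can and tin are behind the rack. Next I'll measure them.

```bash
cat >> h.py <<'E'
def collets(c,zmin=35,zmax=62):
    W=world(c);hsv=cv2.cvtColor(c['color'],cv2.COLOR_RGB2HSV);out=[]
    m=((hsv[...,0]>15)&(hsv[...,0]<32)&(hsv[...,1]>90)&(hsv[...,2]>60)&(W[...,2]>12)&(W[...,2]<90)).astype(np.uint8)
    n,l,st,ce=cv2.connectedComponentsWithStats(m)
    for i in range(1,n):
        if st[i,4]<40: continue
        p=W[l==i];zt=np.nanpercentile(p[:,2],97);t=p[p[:,2]>zt-6]
        (cx,cy),r=cv2.minEnclosingCircle(t[:,:2].astype(np.float32))
        out.append((ce[i].round().tolist(),st[i,4],round(zt,1),np.round([cx,cy,r],1).tolist(),t[:,:2].mean(0).round(1).tolist()))
    return out
def rect(W,m):
    n,l,st,_=cv2.connectedComponentsWithStats(m.astype(np.uint8));i=1+np.argmax(st[1:,4]);p=W[l==i]
    (x,y),(w,h),a=cv2.minAreaRect(p[:,:2].astype(np.float32))
    return np.round([x,y,w,h,a,np.nanmedian(p[:,2])],1).tolist()
E
python3 - <<'E'
from h import *
for n in ['top','scene']:
    c=dict(np.load('/tmp/'+n+'.npz'));W=world(c);hsv=cv2.cvtColor(c['color'],cv2.COLOR_RGB2HSV);H,S,V=[hsv[...,i].astype(int) for i in range(3)];z=W[...,2]
    print(n); [print(k) for k in collets(c)]
    box=(W[...,0]>250)&(W[...,0]<750)&(abs(W[...,1])<600)
    print('mat',rect(W,box&(V<60)&(abs(z-4)<6)))
    print('panel',rect(W,box&(V>170)&(S<40)&(abs(z-56)<6)))
    print('rack',rect(W,box&(H>55)&(H<90)&(S>100)&(abs(z-57)<6)))
    print('handle',rect(W,box&(V<60)&(abs(z-86)<5)))
    m=box&(H<14)&(S>170)&(V>150)&(z>55)&(z<95)
    k,l,st,ce=cv2.connectedComponentsWithStats(m.astype(np.uint8))
    for i in range(1,k):
        if st[i,4]>15:
            p=W[l==i]; print('btn',ce[i].round(),st[i,4],cv2.minAreaRect(p[:,:2].astype(np.float32)),np.nanmax(p[:,2]),p.mean(0))
    # tall stuff bystanders
    for nm,(u,v) in dict(glue=(315,160),oil=(355,163),tin=(403,153)).items():
        if n=='top':
            q=W[v-16:v+16,u-18:u+18].reshape(-1,3);q=q[(q[:,2]>20)&(q[:,2]<170)];print(nm,q.min(0),q.max(0))
    print(px(c,[0,0,0]))
E
```

```text
top
([270.0, 167.0], np.int32(386), np.float64(36.7), [690.1, 20.5, 38.3], [689.0, 20.0])
([230.0, 168.0], np.int32(318), np.float64(22.0), [690.3, 126.8, 31.1], [691.1, 126.9])
([266.0, 194.0], np.int32(264), np.float64(50.5), [615.8, 33.1, 16.4], [615.9, 33.0])
([220.0, 201.0], np.int32(269), np.float64(50.5), [600.7, 153.5, 16.9], [600.1, 152.9])
([254.0, 225.0], np.int32(276), np.float64(50.6), [535.7, 65.4, 16.6], [535.7, 65.4])
([219.0, 264.0], np.int32(296), np.float64(50.3), [439.3, 156.6, 17.0], [438.8, 156.4])
([266.0, 264.0], np.int32(291), np.float64(50.0), [435.0, 38.2, 16.6], [435.0, 38.2])
mat [527.9, 337.1, 227.8, 186.5, 84.8, 3.9]
panel [513.6, -149.4, 189.7, 141.7, 79.9, 55.9]
rack [559.5, -157.2, 257.8, 77.0, 79.3, 57.0]
handle [508.6, -167.1, 33.3, 8.6, 81.8, 85.5]
btn [390. 236.] 29 ((488.9505615234375, -265.9676513671875), (43.08781814575195, 7.277824401855469), 85.12265014648438) 90.1668982937764 [ 489.82028657 -264.29225041   80.14612028]
glue [ 652.54878485 -137.83759648   20.86034867] [723.96051177 -47.08922443 154.71050756]
oil [ 647.99868063 -241.59515084 
[... 669 characters left out ...]
98.8, 158.8, 17.5], [598.0, 159.8])
([304.0, 285.0], np.int32(331), np.float64(48.7), [436.1, 160.6, 17.5], [436.6, 162.0])
mat [526.0, 340.0, 229.7, 190.4, 84.9, 2.9]
panel [511.6, -148.1, 196.4, 144.0, 79.7, 54.7]
rack [557.9, -152.9, 262.1, 80.4, 79.3, 55.4]
handle [509.8, -144.8, 80.3, 12.4, 79.2, 84.0]
btn [344. 153.] 20 ((486.98138427734375, -254.25192260742188), (37.1507568359375, 9.002904891967773), 82.68172454833984) 87.04433531632333 [ 488.00340529 -250.36554763   73.44317092]
btn [300. 203.] 42 ((526.470458984375, -31.140979766845703), (53.029232025146484, 11.906405448913574), 78.68265533447266) 88.86741086296286 [527.87319213 -27.78809744  71.67257534]
[500.55236969 303.39789671]
```

```bash
cat >> h.py <<'E'
def plan(*tgts):
    """tgts (x,y,z,yaw deg); prints turn (total az units, rows at .055) then shift units in tool axes after the turn"""
    s=manip.read_state();p=s['eef_pos'];r=R.from_euler('xyz',s['eef_rot'])
    print('t',round(s['clock'],2),'at',p.round(1),'rpy',np.degrees(s['eef_rot']).round(1),'F',s['wrist_force'].round(1),'gap',round(s['finger_gap'],1),round(s['finger_force'],1))
    for x,y,z,yaw in tgts:
        g=R.from_euler('xyz',[np.pi,0,np.radians(yaw)]);rv=(r.inv()*g).as_rotvec()/np.pi
        d=g.inv().apply(np.array([x,y,z])-p)/40
        print('turn',rv.round(4),'rows',int(np.ceil(abs(rv).max()/.058)),'shift',d.round(3),'rows',int(np.ceil(abs(d).max())))
        p,r=np.array([x,y,z],float),g
E
python3 -c "
from h import *
plan((129,-534,300,80),(513,-149,330,80))"
```

```text
t 0.1 at [ 129.  -534.4  205. ] rpy [-179.9   -0.    13.6] F [-0.4 -1.  -0.4] gap 94.1 0.0
turn [-3.000e-04 -2.000e-04 -3.691e-01] rows 7 shift [ 1.000e-02 -2.000e-03 -2.376e+00] rows 3
turn [0. 0. 0.] rows 0 shift [11.146  7.783 -0.75 ] rows 12
```

```bash
python3 -m creep '0 0 -.34 0 0 -.0527;0 0 -.34 0 0 -.0527;0 0 -.34 0 0 -.0527;0 0 -.34 0 0 -.0527;0 0 -.34 0 0 -.0527;0 0 -.34 0 0 -.0527;0 0 -.34 0 0 -.0527;.857 .599 -.058 0 0 0;.857 .599 -.058 0 0 0;.857 .599 -.058 0 0 0;.857 .599 -.058 0 0 0;.857 .599 -.058 0 0 0;.857 .599 -.058 0 0 0;.857 .599 -.058 0 0 0;.857 .599 -.058 0 0 0;.857 .599 -.058 0 0 0;.857 .599 -.058 0 0 0;.857 .599 -.058 0 0 0' 0 40; python3 -m creep '.857 .599 -.058 0 0 0;.857 .599 -.058 0 0 0;0 0 0 0 0 0;0 0 0 0 0 0'
python3 - <<'E'
from h import *
plan()
c=cam('wrist');save(c,'w1.png');np.savez('/tmp/w1',**c);print(c['T'].round(3),c['camera_matrix'])
E
```

```text
clock: 2.35
eef_pos: [455.0, -208.1, 326.0]
eef_rot: [-3.141, -0.0, 1.396]
wrist_force: [0.9, -0.1, 0.3]
finger_gap: 94.3
finger_force: 0.0
clock: 2.85
eef_pos: [513.0, -150.4, 330.5]
eef_rot: [-3.141, 0.0, 1.396]
wrist_force: [0.2, -0.0, -0.1]
finger_gap: 93.9
finger_force: 0.0
t 2.85 at [ 513.  -150.4  330.5] rpy [-180.    0.   80.] F [ 0.2 -0.  -0.1] gap 93.9 0.0
[[ 9.85000e-01 -1.67000e-01 -4.50000e-02  5.26369e+02]
 [-1.73000e-01 -9.52000e-01 -2.53000e-01 -7.85080e+01]
 [-0.00000e+00  2.57000e-01 -9.66000e-01  5.10072e+02]
 [ 0.00000e+00  0.00000e+00  0.00000e+00  1.00000e+00]] [[358.46080661   0.         284.44029652]
 [  0.         358.46080661 198.69136679]
 [  0.           0.           1.        ]]
```

View pics/w1.png

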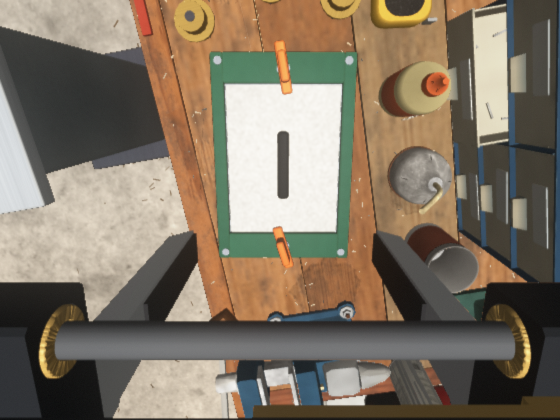

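The wrist view shows the rack centred, the handle from (283,132) to (283,198), the left button from (279,43) to (287,92) and the right button from (277,230) to (289,265). The buttons are slightly rotated.

```bash
cat >> h.py <<'E'
def rackmeas(c):
    W=world(c);hsv=cv2.cvtColor(c['color'],cv2.COLOR_RGB2HSV);H,S,V=[hsv[...,i].astype(int) for i in range(3)];z=W[...,2]
    box=(W[...,0]>250)&(W[...,0]<640)&(abs(W[...,1])<600)
    for nm,m in [('panel',box&(V>150)&(S<50)&(abs(z-56)<6)),('rack',box&(H>55)&(H<95)&(S>80)&(abs(z-57)<6)),('handle',box&(V<70)&(abs(z-86)<5))]:
        if m.sum()>20: print(nm,rect(W,m))
    m=box&(H<14)&(S>150)&(V>120)&(z>55)&(z<95)
    k,l,st,ce=cv2.connectedComponentsWithStats(m.astype(np.uint8))
    for i in range(1,k):
        if st[i,4]>30:
            p=W[l==i]; print('btn',ce[i].round(),cv2.minAreaRect(p[:,:2].astype(np.float32)),np.nanmax(p[:,2]).round(1))
            t=p[p[:,2]>80]
            if len(t)>8: print('  wing',cv2.minAreaRect(t[:,:2].astype(np.float32)),len(t))
E
python3 - <<'E'
from h import *
c=dict(np.load('/tmp/w1.npz'));rackmeas(c);print(collets(c))
E
```

```text
panel [511.7, -149.4, 190.8, 143.9, 80.0, 56.4]
rack [475.1, -89.4, 154.6, 79.2, 80.1, 57.2]
handle [431.8, -415.6, 0.3, 5.2, 4.1, 84.7]
btn [282.  63.] ((531.2782592773438, -34.00166320800781), (51.910850524902344, 12.868165969848633), 89.05369567871094) 90.0
  wing ((531.5270385742188, -37.938446044921875), (33.666046142578125, 9.822577476501465), 89.85015106201172) 130
btn [283. 249.] ((492.13604736328125, -259.994384765625), (12.928397178649902, 58.29027557373047), 6.449795722961426) 89.9
  wing ((492.1649475097656, -259.4898986816406), (9.768941879272461, 33.04764175415039), 6.914957046508789) 124
[([194.0, 20.0], np.int32(1311), np.float64(49.5), [433.6, 38.9, 16.8], [434.1, 38.6]), ([271.0, 1.0], np.int32(41), np.float64(28.2), [530.5, 44.4, 10.3], [530.3, 43.5]), ([340.0, 8.0], np.int32(586), np.float64(49.2), [612.9, 24.5, 13.2], [611.6, 21.6]), ([398.0, 15.0], np.int32(981), np.float64(35.8), [687.3, 9.7, 34.1], [684.1, 0.6]), ([283.0, 65.0], np.int32(82), np.float64(89.6), [532.3, -37.8, 13.8], [532.1, -38.0]), ([399.0, 91.0], np.int32(126), np.float64(89.9), [668.4, -88.0, 26.0], [657.2, -87.4]), ([286.0, 87.0], np.int32(60), np.float64(68.6), [531.9, -60.2, 5.6], [531.5, -60.3])]
```

```bash
python3 -c "
from h import *
plan((531.5,-38,110,89.5),(531.5,-38,71,89.5))"
```

```text
t 2.9 at [ 512.8 -150.7  330.7] rpy [-180.     0.    79.9] F [-0.6  0.1 -0.7] gap 94.0 0.0
turn [-0.0001  0.     -0.0532] rows 1 shift [2.82  0.442 5.517] rows 6
turn [0. 0. 0.] rows 0 shift [ 0.    -0.     0.975] rows 1
```

```bash
python3 -m creep '0 0 0 0 0 -.0532;.47 .0737 .92 0 0 0;.47 .0737 .92 0 0 0;.47 .0737 .92 0 0 0;.47 .0737 .92 0 0 0;.47 .0737 .92 0 0 0;.47 .0737 .92 0 0 0;0 0 .5 0 0 0;0 0 .475 0 0 0;0 0 0 0 0 0;0 0 0 0 0 0' && python3 -m creep '0 0 0 0 0 0;0 0 0 0 0 0;0 0 0 0 0 0;0 0 0 0 0 0;0 0 0 0 0 0;0 0 0 0 0 0' .95 20
```

```text
clock: 4.28
eef_pos: [532.1, -38.0, 71.9]
eef_rot: [3.141, 0.0, 1.562]
wrist_force: [0.6, 0.1, 0.3]
finger_gap: 94.3
finger_force: 0.0
clock: 5.03
eef_pos: [531.9, -37.4, 71.0]
eef_rot: [3.142, -0.0, 1.563]
wrist_force: [-0.2, 0.7, 0.3]
finger_gap: 37.4
finger_force: 0.0
```

```bash
python3 -m creep '0 0 0 0 0 0;0 0 0 0 0 0;0 0 0 0 0 0;0 0 0 0 0 0;0 0 0 0 0 0;0 0 0 0 0 0' && python3 -m creep '0 0 0 0 0 -.05;0 0 0 0 0 -.05;0 0 0 0 0 -.05;0 0 0 0 0 -.05;0 0 0 0 0 -.05;0 0 0 0 0 -.05;0 0 0 0 0 -.05;0 0 0 0 0 -.05;0 0 0 0 0 0;0 0 0 0 0 0'
```

```text
clock: 5.78
eef_pos: [531.2, -37.4, 71.0]
eef_rot: [-3.14, -0.0, 1.563]
wrist_force: [-6.8, -0.4, 4.3]
finger_gap: 9.6
finger_force: 20.0
clock: 7.02
eef_pos: [532.2, -36.7, 71.0]
eef_rot: [3.14, 0.0, 2.82]
wrist_force: [1.8, 5.2, -0.8]
finger_gap: 9.8
finger_force: 20.0
```

Turned. I'll open the gripper, rise, and go to the right button.

```bash
python3 -m creep '0 0 0 0 0 0;0 0 0 0 0 0;0 0 0 0 0 0;0 0 0 0 0 0;0 0 -.75 0 0 0;0 0 -.75 0 0 0;0 0 0 0 0 0' .4; python3 -c "
from h import *
plan((492.2,-259.5,130,96.7),(492.2,-259.5,71,96.7))"
```

```text
clock: 7.9
eef_pos: [532.9, -37.6, 133.0]
eef_rot: [3.141, 0.004, 2.819]
wrist_force: [0.4, 0.1, 0.1]
finger_gap: 56.2
finger_force: 0.0
t 7.9 at [532.9 -37.6 133. ] rpy [180.    0.2 161.5] F [0.4 0.1 0.1] gap 56.2 0.0
turn [0.0009 0.0009 0.3602] rows 7 shift [-5.392 -1.658  0.074] rows 6
turn [0. 0. 0.] rows 0 shift [ 0.    -0.     1.475] rows 2
```

```bash
python3 -m creep '0 0 0 0 0 .0515;0 0 0 0 0 .0515;0 0 0 0 0 .0515;0 0 0 0 0 .0515;0 0 0 0 0 .0515;0 0 0 0 0 .0515;0 0 0 0 0 .0515;-.899 -.276 .01 0 0 0;-.899 -.276 .01 0 0 0;-.899 -.276 .01 0 0 0;-.899 -.276 .01 0 0 0;-.899 -.276 .01 0 0 0;-.899 -.276 .01 0 0 0;0 0 0 0 0 0;0 0 .75 0 0 0;0 0 .72 0 0 0;0 0 0 0 0 0;0 0 0 0 0 0' && python3 -m creep '0 0 0 0 0 0;0 0 0 0 0 0;0 0 0 0 0 0;0 0 0 0 0 0;0 0 0 0 0 0;0 0 0 0 0 0;0 0 0 0 0 0;0 0 0 0 0 0' .95
```

```text
clock: 10.15
eef_pos: [491.6, -259.1, 70.6]
eef_rot: [3.141, 0.0, 1.687]
wrist_force: [-0.0, 0.3, -0.4]
finger_gap: 56.5
finger_force: 0.0
clock: 11.15
eef_pos: [491.4, -259.4, 69.9]
eef_rot: [3.141, 0.0, 1.687]
wrist_force: [4.4, 0.2, -0.7]
finger_gap: 9.7
finger_force: 20.0
```

```bash
python3 -m creep '0 0 0 0 0 -.052;0 0 0 0 0 -.052;0 0 0 0 0 -.052;0 0 0 0 0 -.052;0 0 0 0 0 -.052;0 0 0 0 0 -.052;0 0 0 0 0 -.052;0 0 0 0 0 0;0 0 0 0 0 0' && python3 -m creep '0 0 0 0 0 0;0 0 0 0 0 0;0 0 0 0 0 0;0 0 0 0 0 0;0 0 -.75 0 0 0;0 0 -.75 0 0 0;0 0 -1 0 0 0;0 0 -1 0 0 0;0 0 -1 0 0 0;0 0 -.5 0 0 0;0 0 0 0 0 0;0 0 0 0 0 0' .2; python3 -c "
from h import *
plan((511.9,-149.2,110,80),(511.9,-149.2,330,80))
c=cam('wrist');save(c,'w2.png');rackmeas(c);c=cam('top');rackmeas(c);save(c,'t2.png')"
```

```text
clock: 12.28
eef_pos: [491.8, -259.0, 69.9]
eef_rot: [3.141, 0.001, 2.831]
wrist_force: [8.0, 3.2, -3.0]
finger_gap: 9.9
finger_force: 20.0
clock: 13.78
eef_pos: [490.8, -259.2, 268.5]
eef_rot: [3.141, -0.002, 2.83]
wrist_force: [0.3, 0.3, 0.0]
finger_gap: 75.0
finger_force: 0.0
t 13.78 at [ 490.8 -259.2  268.5] rpy [ 1.800e+02 -1.000e-01  1.622e+02] F [0.3 0.3 0. ] gap 75.0 0.0
turn [-3.000e-04 -5.000e-04  4.565e-01] rows 8 shift [2.8   0.041 3.963] rows 4
turn [0. 0. 0.] rows 0 shift [ 0.   0.  -5.5] rows 6
panel [511.4, -149.6, 190.9, 144.1, 79.9, 56.2]
rack [511.3, -149.1, 261.3, 172.9, 80.0, 57.1]
handle [416.9, -404.0, 26.7, 2.7, 1.9, 86.3]
btn [493. 146.] ((530.6965942382812, -38.40647888183594), (12.676836967468262, 58.33580017089844), 72.12850952148438) 78.9
btn [507. 148.] ((530.3011474609375, -37.99016189575195), (10.54008960723877, 33.26830291748047), 71.00594329833984) 90.2
  wing ((530.3011474609375, -37.99016189575195), (10.54008960723877, 33.26830291748047), 71.00594329833984) 186
btn [285. 175.] ((491.51055908203125, -260.089599609375), (11.032227516174316, 58.695945739746094), 72.11997985839844) 89.1
  wing ((491.23583984375, -260.1219787597656), (8.323034286499023, 32.79465103149414), 72.41085815429688) 135
panel [512.9, -149.3, 192.5, 144.4, 79.8, 55.9]
rack [512.5, -149.4, 260.0, 174.6, 79.9, 56.9]
handle [511.7, -148.1, 72.8, 10.1, 79.9, 85.7]
btn [386. 236.] ((489.3430480957031, -256.6639099121094), (7.22245979309082, 39.544525146484375), 84.92886352539062) 88.6
  wing ((491.60418701171875, -256.6639099121094), (5.550500392913818, 28.666540145874023), 86.33644104003906) 17
```

View pics/w2.png

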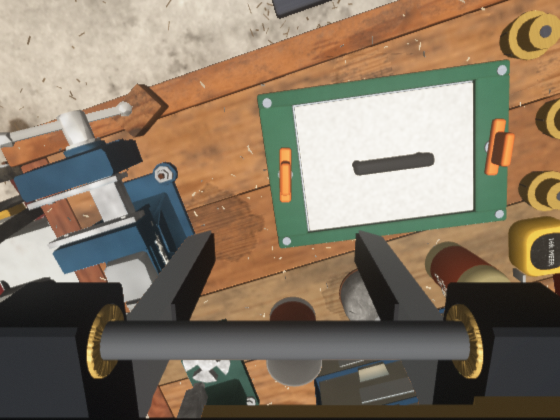

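The picture shows both buttons turned along the rim's x direction: left at (500,148), right at (285,175). The panel is free. Next I'll grip the handle.

```bash
python3 -m creep '0 0 0 0 0 .0571;0 0 0 0 0 .0571;0 0 0 0 0 .0571;0 0 0 0 0 .0571;0 0 0 0 0 .0571;0 0 0 0 0 .0571;0 0 0 0 0 .0571;0 0 0 0 0 .0571;.7 .007 .99 0 0 0;.7 .007 .99 0 0 0;.7 .007 .99 0 0 0;.7 .007 .99 0 0 0;0 0 0 0 0 0;0 0 .6 0 0 0;0 0 .6 0 0 0;0 0 0 0 0 0;0 0 0 0 0 0' .2 40 && python3 -m creep '0 0 0 0 0 0;0 0 0 0 0 0;0 0 0 0 0 0;0 0 0 0 0 0;0 0 0 0 0 0;0 0 0 0 0 0;0 0 0 0 0 0;0 0 0 0 0 0;0 0 0 0 0 0;0 0 0 0 0 0' .95
```

```text
clock: 16.0
eef_pos: [512.4, -150.0, 64.9]
eef_rot: [3.14, 0.0, 1.395]
wrist_force: [0.1, -0.3, -0.8]
finger_gap: 75.3
finger_force: 0.0
clock: 17.25
eef_pos: [511.7, -149.3, 63.4]
eef_rot: [-3.141, -0.0, 1.395]
wrist_force: [-0.8, -0.6, 1.0]
finger_gap: 13.4
finger_force: 40.0
```

```bash
python3 -m creep '0 0 -.3 0 0 0;0 0 -.4 0 0 0;0 0 -.4 0 0 0;0 0 -.4 0 0 0;0 0 -.4 0 0 0;0 0 0 0 0 0;0 0 0 0 0 0' && python3 -c "
from h import *
plan((527.5,338.5,140,85),(527.5,338.5,30,85),(527.5,338.5,17,85))"
```

```text
clock: 18.12
eef_pos: [511.5, -149.2, 138.9]
eef_rot: [-3.141, -0.0, 1.395]
wrist_force: [-0.3, -1.0, -2.6]
finger_gap: 13.5
finger_force: 40.0
t 18.12 at [ 511.5 -149.2  138.9] rpy [-180.   -0.   80.] F [-0.3 -1.  -2.6] gap 13.5 40.0
turn [-0.0002 -0.0001 -0.0281] rows 1 shift [12.181 -0.665 -0.027] rows 13
turn [0. 0. 0.] rows 0 shift [ 0.   -0.    2.75] rows 3
turn [0. 0. 0.] rows 0 shift [ 0.    -0.     0.325] rows 1
```

```bash
python3 -m creep '0 0 0 0 0 -.0281;.3 -.016 0 0 0 0;.66 -.037 0 0 0 0;.66 -.037 0 0 0 0;.66 -.037 0 0 0 0;.66 -.037 0 0 0 0;.66 -.037 0 0 0 0;.66 -.037 0 0 0 0;.66 -.037 0 0 0 0;.66 -.037 0 0 0 0;.66 -.037 0 0 0 0;.66 -.037 0 0 0 0;.66 -.037 0 0 0 0;.66 -.037 0 0 0 0;.66 -.037 0 0 0 0;.66 -.037 0 0 0 0;.66 -.037 0 0 0 0;.66 -.037 0 0 0 0;.66 -.037 0 0 0 0;0 0 0 0 0 0' && python3 -m creep '0 0 .6 0 0 0;0 0 .6 0 0 0;0 0 .6 0 0 0;0 0 .6 0 0 0;0 0 .35 0 0 0;0 0 0 0 0 0;0 0 .15 0 0 0;0 0 0 0 0 0;0 0 0 0 0 0'; python3 -c "
from h import *
plan((527.5,338.5,17,85))"
```

```text
clock: 20.62
eef_pos: [525.2, 313.8, 138.7]
eef_rot: [-3.141, 0.0, 1.484]
wrist_force: [-0.9, -0.5, -2.1]
finger_gap: 13.5
finger_force: 40.0
clock: 21.75
eef_pos: [526.4, 312.1, 23.9]
eef_rot: [3.141, -0.0, 1.484]
wrist_force: [-0.4, 0.0, -2.3]
finger_gap: 13.9
finger_force: 40.0
t 21.75 at [526.4 312.1  23.9] rpy [180.  -0.  85.] F [-0.4  0.  -2.3] gap 13.9 40.0
turn [ 0.0002 -0.0001  0.    ] rows 1 shift [ 0.66  -0.029  0.171] rows 1
```

```bash
python3 -m creep '.33 -.015 0 0 0 0;.33 -.015 0 0 0 0;0 0 0 0 0 0;0 0 .1 0 0 0;0 0 .06 0 0 0;0 0 0 0 0 0;0 0 0 0 0 0'; python3 -m creep '0 0 0 0 0 0;0 0 0 0 0 0;0 0 0 0 0 0;0 0 0 0 0 0;0 0 0 0 0 0;0 0 -.4 0 0 0;0 0 -1 0 0 0;0 0 -1 0 0 0;0 0 -1 0 0 0;0 0 -1 0 0 0;0 0 -1 0 0 0;0 0 -1 0 0 0;0 0 0 0 0 0' .2 ; python3 - <<'E'
from h import *
plan((520,100,330,90))
c=cam('top');save(c,'t3.png')
[print(k) for k in collets(c)]
W=world(c);hsv=cv2.cvtColor(c['color'],cv2.COLOR_RGB2HSV);H,S,V=[hsv[...,i].astype(int) for i in range(3)]
print(rect(W,(V>150)&(S<50)&(W[...,1]>200)&(W[...,0]>400)&(W[...,0]<640)&(abs(W[...,2]-12)<10)))
E
```

```text
clock: 22.62
eef_pos: [527.3, 338.2, 17.4]
eef_rot: [-3.141, 0.0, 1.483]
wrist_force: [-3.7, -2.2, 4.5]
finger_gap: 13.6
finger_force: 40.0
clock: 24.25
eef_pos: [527.9, 338.7, 277.7]
eef_rot: [3.136, -0.004, 1.484]
wrist_force: [0.2, 0.1, 0.6]
finger_gap: 75.2
finger_force: 0.0
t 24.25 at [527.9 338.7 277.7] rpy [179.7  -0.2  85. ] F [0.2 0.1 0.6] gap 75.2 0.0
turn [ 0.0018 -0.0011 -0.0277] rows 1 shift [-5.969 -0.196 -1.308] rows 6
([270.0, 167.0], np.int32(391), np.float64(37.2), [689.0, 19.2, 37.9], [688.9, 19.9])
([230.0, 168.0], np.int32(319), np.float64(22.0), [690.3, 127.0, 31.2], [691.2, 127.1])
([266.0, 194.0], np.int32(266), np.float64(50.1), [616.0, 32.5, 16.9], [615.4, 32.9])
([220.0, 201.0], np.int32(270), np.float64(50.8), [600.5, 153.5, 16.6], [600.2, 153.3])
([254.0, 225.0], np.int32(276), np.float64(50.5), [535.5, 65.6, 16.6], [535.6, 65.3])
([219.0, 264.0], np.int32(295), np.float64(50.4), [439.1, 156.7, 16.8], [439.0, 156.1])
([266.0, 264.0], np.int32(292), np.float64(50.4), [435.0, 38.2, 16.6], [434.9, 38.0])
[529.8, 338.3, 191.1, 140.4, 85.0, 9.8]
```

View pics/t3.png

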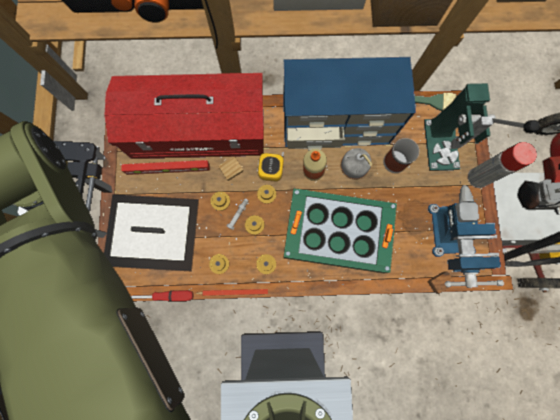

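The picture shows the panel flat on the mat at (150,231) with its handle up, and six empty pockets around (340,230). Five collets are still standing. Next I'll refine their positions with the wrist camera.

```bash
python3 -m creep '-.6 0 -.13 0 0 -.0277;-.9 -.03 -.2 0 0 0;-.9 -.03 -.2 0 0 0;-.9 -.03 -.2 0 0 0;-.9 -.03 -.2 0 0 0;-.9 -.03 -.2 0 0 0;-.9 -.03 -.2 0 0 0;0 0 0 0 0 0;0 0 0 0 0 0'; python3 - <<'E'
from h import *
plan()
c=cam('wrist');save(c,'w4.png')
[print(k) for k in collets(c)]
rackmeas(c)
E
```

```text
clock: 25.42
eef_pos: [517.7, 98.9, 325.6]
eef_rot: [-3.14, -0.0, 1.571]
wrist_force: [0.2, 0.3, 0.1]
finger_gap: 75.2
finger_force: 0.0
t 25.43 at [517.7  98.9 325.6] rpy [-179.9   -0.    90. ] F [0.2 0.3 0.1] gap 75.2 0.0
([418.0, 61.0], np.int32(49), np.float64(33.4), [686.5, 223.1, 8.3], [686.7, 223.3])
([223.0, 114.0], np.int32(1099), np.float64(49.7), [437.7, 157.6, 16.9], [437.8, 157.8])
([347.0, 116.0], np.int32(1098), np.float64(49.7), [599.3, 155.1, 16.8], [599.1, 155.5])
([412.0, 136.0], np.int32(1123), np.float64(20.8), [690.4, 129.0, 32.8], [689.5, 130.2])
([297.0, 182.0], np.int32(956), np.float64(49.7), [534.5, 67.1, 16.9], [534.4, 67.7])
([224.0, 202.0], np.int32(934), np.float64(49.7), [433.5, 39.2, 17.2], [434.1, 40.2])
([354.0, 205.0], np.int32(929), np.float64(49.8), [615.1, 34.8, 17.2], [614.3, 35.2])
([405.0, 212.0], np.int32(1357), np.float64(36.1), [689.4, 22.4, 39.8], [687.2, 25.2])
([279.0, 261.0], np.int32(56), np.float64(69.0), [511.3, -29.7, 6.3], [510.6, -30.0])
([311.0, 271.0], np.int32(49), np.float64(69.0), [552.3, -44.6, 7.3], [554.0, -44.2])
([295.0, 273.0], np.int32(103), np.float64(89.7), [531.6, -37.2, 14.8], [532.0, -37.3])
panel [521.2, -96.9, 89.7, 145.1, 80.6, 50.9]
rack [524.4, -79.5, 122.7, 173.9, 80.0, 57.5]
btn [295. 266.] ((531.1994018554688, -36.73609924316406), (12.099627494812012, 57.822139739990234), 71.83209991455078) 89.0
  wing ((532.5712280273438, -34.26860809326172), (5.7253737449646, 33.33380889892578), 78.03948211669922) 77
btn [267. 400.] ((492.3445739746094, -254.20291137695312), (9.347296714782715, 56.47228240966797), 79.0518798828125) 73.6
```

View pics/w4.png

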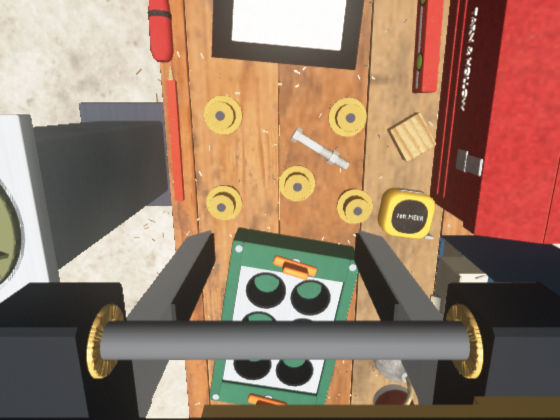

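```bash
python3 - <<'E'
from h import *
plan((615,35,100,10),(615,35,33,10),(615,35,140,10),(553.9,-93.9,140,10),(553.9,-93.9,64,10))
c=cam('top');W=world(c);
# pockets: pixels within rack opening well below deck
ex=np.array([.985,-.174]);ey=np.array([.174,.985]);d=W[...,:2]-[511.6,-149.4]
a,b=d@ex,d@ey
m=(abs(a)<68)&(abs(b)<92)&(W[...,2]<44)
k,l,st,ce=cv2.connectedComponentsWithStats(m.astype(np.uint8))
for i in range(1,k):
    if st[i,4]>40: print(st[i],ce[i].round(1))
g=c['color'].astype(int).sum(2)
# rim ellipse of dark holes at deck level (ray cast to z=50)
K=c['camera_matrix'];v,u=np.mgrid[:420,:560];r=np.stack([(u-K[0,2])/K[0,0],(v-K[1,2])/K[1,1],np.ones(u.shape)],-1)@c['T'][:3,:3].T
o=c['T'][:3,3];t=(51.5-o[2])/r[...,2];Q=o+r*t[...,None]
d=Q[...,:2]-[511.6,-149.4];a,b=d@ex,d@ey
m=(abs(a)<66)&(abs(b)<90)&(g<330)
k,l,st,ce=cv2.connectedComponentsWithStats(m.astype(np.uint8))
for i in range(1,k):
    if st[i,4]>100: print('hole',st[i,4],'mid of extent a,b',[(q[l==i].max()+q[l==i].min())/2 for q in(a,b)],[(q[l==i].max()-q[l==i].min()) for q in(a,b)])
E
```

```text
t 25.48 at [517.8  99.2 325.6] rpy [-179.9   -0.    90. ] F [0.1 0.1 0. ] gap 75.1 0.0
turn [-3.000e-04  2.000e-04  4.446e-01] rows 8 shift [2.115 2.002 5.639] rows 6
turn [0. 0. 0.] rows 0 shift [ 0.    -0.     1.675] rows 2
turn [0. 0. 0.] rows 0 shift [ 0.     0.    -2.675] rows 3
turn [0. 0. 0.] rows 0 shift [-2.064  2.908  0.   ] rows 3
turn [0. 0. 0.] rows 0 shift [ 0.  -0.   1.9] rows 2
[308 205  19  18 250] [317.2 214. ]
[333 209  19  18 259] [341.4 217.4]
[357 212  19  19 256] [365.7 221. ]
[305 230  19  19 271] [313.8 238.7]
[330 234  18  18 263] [338.5 242.4]
[354 237  19  19 276] [363.1 246.1]
hole 369 mid of extent a,b [np.float64(33.33607185390851), np.float64(61.87267211824987)] [np.float64(54.329477372466336), np.float64(53.60171708961651)]
hole 369 mid of extent a,b [np.float64(33.089519922588984), np.float64(0.4531371977643026)] [np.float64(52.83357559520017), np.float64(53.68717264082884)]
hole 366 mid of extent a,b [np.float64(32.50509620809964), np.float64(-61.4147601666443)] [np.float64(52.75693211248753), np.float64(51.79665738229369)]
hole 382 mid of extent a,b [np.float64(-30.685890035477517), np.float64(62.80906454031543)] [np.float64(53.69435642815153), np.float64(53.48691302909959)]
hole 381 mid of extent a,b [np.float64(-31.17932475477625), np.float64(0.5059897352200462)] [np.float64(53.618135835523155), np.float64(53.289079616395426)]
hole 386 mid of extent a,b [np.float64(-30.97281644435819), np.float64(-61.55645229195575)] [np.float64(54.224219638642005), np.float64(53.36143152715663)]
```

```bash
python3 -m creep '0 0 0 0 0 .0556;0 0 0 0 0 .0556;0 0 0 0 0 .0556;0 0 0 0 0 .0556;0 0 0 0 0 .0556;0 0 0 0 0 .0556;0 0 0 0 0 .0556;0 0 0 0 0 .0556;.353 .334 .94 0 0 0;.353 .334 .94 0 0 0;.353 .334 .94 0 0 0;.353 .334 .94 0 0 0;.353 .334 .94 0 0 0;.353 .334 .94 0 0 0;0 0 0 0 0 0;0 0 0 0 0 0' .47 30; python3 -c "
from h import *
plan((615,35,33,10))"
```

```text
clock: 27.52
eef_pos: [615.4, 35.0, 102.0]
eef_rot: [3.141, -0.001, 0.174]
wrist_force: [0.3, -0.8, -0.7]
finger_gap: 49.7
finger_force: 0.0
t 27.52 at [615.4  35.  102. ] rpy [ 1.8e+02 -1.0e-01  1.0e+01] F [ 0.3 -0.8 -0.7] gap 49.7 0.0
turn [ 0.     -0.0004 -0.0001] rows 1 shift [-0.009 -0.002  1.725] rows 2
```

```bash
python3 -m creep '0 0 .6 0 0 0;0 0 .6 0 0 0;0 0 .5 0 0 0;0 0 0 0 0 0;0 0 0 0 0 0' && python3 -m creep '0 0 0 0 0 0;0 0 0 0 0 0;0 0 0 0 0 0;0 0 0 0 0 0;0 0 0 0 0 0;0 0 -.5 0 0 0;0 0 -.7 0 0 0;0 0 -.7 0 0 0;0 0 -.75 0 0 0;0 0 0 0 0 0;0 0 0 0 0 0' .95; python3 -c "
from h import *
plan((553.9,-93.9,140,10),(553.9,-93.9,66,10))"
```

```text
clock: 28.15
eef_pos: [615.8, 34.3, 33.9]
eef_rot: [3.141, -0.002, 0.174]
wrist_force: [-0.6, -0.2, 0.8]
finger_gap: 50.0
finger_force: 0.0
clock: 29.52
eef_pos: [614.8, 34.1, 137.8]
eef_rot: [-3.141, 0.001, 0.173]
wrist_force: [-0.2, -0.0, -1.4]
finger_gap: 32.6
finger_force: 30.0
t 29.52 at [614.8  34.1 137.8] rpy [-1.8e+02  1.0e-01  9.9e+00] F [-0.2 -0.  -1.4] gap 32.6 30.0
turn [-0.0001  0.0004 -0.0004] rows 1 shift [-2.054  2.887 -0.055] rows 3
turn [0. 0. 0.] rows 0 shift [ 0.   -0.    1.85] rows 2
```

```bash
python3 -m creep '-.41 .577 0 0 0 0;-.41 .577 0 0 0 0;-.41 .577 0 0 0 0;-.41 .577 0 0 0 0;-.41 .577 -.05 0 0 0;0 0 0 0 0 0;0 0 0 0 0 0' ; python3 -c "
from h import *
plan((553.9,-93.9,66,10),(553.9,-93.9,62,10))"
```

```text
clock: 30.4
eef_pos: [554.3, -93.2, 139.8]
eef_rot: [-3.141, 0.001, 0.173]
wrist_force: [0.1, 0.5, -1.8]
finger_gap: 32.4
finger_force: 30.0
t 30.4 at [554.3 -93.2 139.8] rpy [-1.8e+02  1.0e-01  9.9e+00] F [ 0.1  0.5 -1.8] gap 32.4 30.0
turn [-0.0002  0.0003 -0.0004] rows 1 shift [-0.012  0.016  1.846] rows 2
turn [0. 0. 0.] rows 0 shift [ 0.  -0.   0.1] rows 1
```

```bash
python3 -m creep '0 0 .5 0 0 0;0 0 .5 0 0 0;0 0 .4 0 0 0;0 0 .25 0 0 0;0 0 .2 0 0 0;0 0 .08 0 0 0;0 0 0 0 0 0;0 0 0 0 0 0' && python3 -m creep '0 0 0 0 0 0;0 0 0 0 0 0;0 0 0 0 0 0;0 0 -.4 0 0 0;0 0 -.8 0 0 0;0 0 -.8 0 0 0;0 0 0 0 0 0' .47; python3 -c "
from h import *
c=cam('top')
[print(k) for k in collets(c)]
plan((534.5,67.2,130,10),(534.5,67.2,33,10))"
```

```text
clock: 31.4
eef_pos: [554.6, -92.8, 63.6]
eef_rot: [-3.14, -0.001, 0.173]
wrist_force: [0.4, 6.6, -1.3]
finger_gap: 32.7
finger_force: 30.0
clock: 32.28
eef_pos: [555.6, -94.0, 146.8]
eef_rot: [3.139, -0.005, 0.173]
wrist_force: [-0.4, -0.9, 0.0]
finger_gap: 49.7
finger_force: 0.0
([270.0, 167.0], np.int32(390), np.float64(36.8), [690.3, 20.6, 38.4], [689.2, 20.8])
([231.0, 168.0], np.int32(319), np.float64(22.0), [690.5, 127.2, 31.7], [691.1, 126.8])
([220.0, 201.0], np.int32(268), np.float64(50.4), [600.4, 153.8, 16.7], [600.6, 153.3])
([254.0, 225.0], np.int32(273), np.float64(50.4), [535.0, 65.5, 17.0], [535.4, 65.4])
([219.0, 264.0], np.int32(296), np.float64(50.1), [439.0, 156.7, 16.8], [438.9, 156.4])
([266.0, 264.0], np.int32(290), np.float64(50.6), [435.0, 38.2, 16.6], [434.7, 38.1])
t 32.33 at [554.9 -93.8 145. ] rpy [ 1.799e+02 -1.000e-01  9.900e+00] F [-0.7  0.2 -0.7] gap 50.0 0.0
turn [ 0.0003 -0.0008 -0.0004] rows 1 shift [ 0.198 -4.053  0.374] rows 5
turn [0. 0. 0.] rows 0 shift [ 0.    -0.     2.425] rows 3
```

```bash
python3 -m creep '.033 -.675 .06 0 0 0;.033 -.675 .06 0 0 0;.033 -.675 .06 0 0 0;.033 -.675 .06 0 0 0;.033 -.675 .06 0 0 0;.033 -.675 .06 0 0 0;0 0 0 0 0 0;0 0 .7 0 0 0;0 0 .7 0 0 0;0 0 .6 0 0 0;0 0 .42 0 0 0;0 0 0 0 0 0;0 0 0 0 0 0'; python3 -c "
from h import *
plan((534.5,67.2,33,10))
c=cam('top')
[print(k) for k in collets(c)[2:]]"
```

```text
clock: 33.95
eef_pos: [534.8, 67.1, 33.0]
eef_rot: [3.141, -0.001, 0.173]
wrist_force: [0.1, 0.0, 0.7]
finger_gap: 49.7
finger_force: 0.0
t 33.95 at [534.8  67.1  33. ] rpy [ 1.8e+02 -1.0e-01  9.9e+00] F [0.1 0.  0.7] gap 49.7 0.0
turn [ 0.     -0.0004 -0.0004] rows 1 shift [-0.006 -0.004  0.   ] rows 1
([317.0, 213.0], np.int32(307), np.float64(78.2), [555.5, -94.7, 17.0], [555.3, -94.9])
```

Collet E is home: its head top reads 78 against 50.4 on the bench, and 48 + 28 is expected. Next is collet C.

```bash
python3 -m creep '0 0 0 0 0 0;0 0 0 0 0 0;0 0 0 0 0 0;0 0 0 0 0 0;0 0 0 0 0 0;0 0 -.5 0 0 0;0 0 -.7 0 0 0;0 0 -.7 0 0 0;0 0 -.75 0 0 0;0 0 0 0 0 0;0 0 0 0 0 0' .95; python3 -c "
from h import *
plan((543.1,-155,140,10),(543.1,-155,63,10))"
```

```text
clock: 35.38
eef_pos: [533.6, 67.2, 136.8]
eef_rot: [-3.141, 0.002, 0.173]
wrist_force: [-0.5, 0.1, -2.3]
finger_gap: 32.6
finger_force: 30.0
t 35.38 at [533.6  67.2 136.8] rpy [-1.8e+02  1.0e-01  9.9e+00] F [-0.5  0.1 -2.3] gap 32.6 30.0
turn [-0.      0.0006 -0.0004] rows 1 shift [-0.732  5.512 -0.08 ] rows 6
turn [0. 0. 0.] rows 0 shift [ 0.    -0.     1.925] rows 2
```

```bash
python3 -m creep '-.092 .689 -.01 0 0 0;-.092 .689 -.01 0 0 0;-.092 .689 -.01 0 0 0;-.092 .689 -.01 0 0 0;-.092 .689 -.01 0 0 0;-.092 .689 -.01 0 0 0;-.092 .689 -.01 0 0 0;-.088 .689 -.01 0 0 0;0 0 0 0 0 0;0 0 0 0 0 0;0 0 0 0 0 0' ; python3 -c "
from h import *
plan((543.1,-155.2,63,10))"
```

```text
clock: 36.75
eef_pos: [543.3, -154.1, 141.0]
eef_rot: [-3.141, 0.001, 0.174]
wrist_force: [-0.0, -0.8, -0.3]
finger_gap: 32.6
finger_force: 30.0
t 36.75 at [ 543.3 -154.1  141. ] rpy [-180.    0.   10.] F [-0.  -0.8 -0.3] gap 32.6 30.0
turn [-0.0001  0.0002 -0.0001] rows 1 shift [-0.01   0.025  1.949] rows 2
```

```bash
python3 -m creep '-.01 .025 .5 0 0 0;0 0 .5 0 0 0;0 0 .4 0 0 0;0 0 .25 0 0 0;0 0 .2 0 0 0;0 0 .1 0 0 0;0 0 0 0 0 0;0 0 0 0 0 0' && python3 -m creep '0 0 0 0 0 0;0 0 0 0 0 0;0 0 0 0 0 0;0 0 -.4 0 0 0;0 0 -.8 0 0 0;0 0 -.8 0 0 0;0 0 0 0 0 0' .47; python3 -c "
from h import *
plan((433.7,39.4,130,10),(433.7,39.4,33,10))"
```

```text
clock: 37.75
eef_pos: [543.3, -154.2, 63.6]
eef_rot: [-3.139, -0.0, 0.174]
wrist_force: [-1.1, 12.9, 2.0]
finger_gap: 32.3
finger_force: 30.0
clock: 38.62
eef_pos: [544.4, -156.5, 146.9]
eef_rot: [3.139, -0.005, 0.173]
wrist_force: [-0.0, -0.2, 0.6]
finger_gap: 49.5
finger_force: 0.0
t 38.62 at [ 544.4 -156.5  146.9] rpy [179.8  -0.3   9.9] F [-0.  -0.2  0.6] gap 49.5 0.0
turn [ 0.0009 -0.0015 -0.0004] rows 1 shift [-1.875 -5.304  0.422] rows 6
turn [0. 0. 0.] rows 0 shift [ 0.    -0.     2.425] rows 3
```

```bash
python3 -m creep '-.234 -.663 .053 0 0 0;-.234 -.663 .053 0 0 0;-.234 -.663 .053 0 0 0;-.234 -.663 .053 0 0 0;-.234 -.663 .053 0 0 0;-.234 -.663 .053 0 0 0;-.234 -.663 .053 0 0 0;-.234 -.663 .053 0 0 0;0 0 0 0 0 0;0 0 0 0 0 0'; python3 -c "
from h import *
plan((433.7,39.4,33,10))
c=cam('scene')
[print(k) for k in collets(c)]
c=cam('top')
[print(k) for k in collets(c)]"
```

```text
clock: 39.88
eef_pos: [433.2, 39.6, 126.5]
eef_rot: [3.141, -0.0, 0.173]
wrist_force: [0.2, -0.9, -0.4]
finger_gap: 49.9
finger_force: 0.0
t 39.88 at [433.2  39.6 126.5] rpy [180.   -0.    9.9] F [ 0.2 -0.9 -0.4] gap 49.9 0.0
turn [ 0.     -0.     -0.0004] rows 1 shift [0.012 0.008 2.338] rows 3
([305.0, 183.0], np.int32(382), np.float64(81.6), [531.3, -99.1, 67.5], [546.4, -96.0])
([238.0, 211.0], np.int32(337), np.float64(35.4), [686.2, 25.5, 38.7], [685.6, 30.9])
([215.0, 241.0], np.int32(190), np.float64(21.0), [689.9, 132.9, 31.6], [692.9, 134.8])
([323.0, 247.0], np.int32(292), np.float64(48.3), [432.7, 43.4, 17.2], [432.6, 44.1])
([243.0, 259.0], np.int32(308), np.float64(48.9), [599.3, 158.3, 17.6], [598.0, 159.4])
([304.0, 285.0], np.int32(331), np.float64(49.0), [436.9, 161.3, 17.7], [437.0, 162.4])
([270.0, 167.0], np.int32(392), np.float64(37.1), [689.7, 20.8, 38.9], [688.2, 20.8])
([230.0, 168.0], np.int32(316), np.float64(22.1), [690.3, 127.0, 31.4], [691.1, 127.3])
([220.0, 201.0], np.int32(269), np.float64(50.2), [600.7, 153.6, 16.6], [600.3, 153.1])
([317.0, 214.0], np.int32(307), np.float64(78.9), [555.1, -94.6, 16.9], [555.3, -94.6])
([342.0, 217.0], np.int32(311), np.float64(78.3), [544.5, -155.8, 17.2], [544.0, -155.8])
([213.0, 265.0], np.int32(106), np.float64(50.3), [438.0, 160.1, 15.9], [437.2, 165.2])
```

```bash
python3 -m creep '.01 0 .7 0 0 0;0 0 .7 0 0 0;0 0 .6 0 0 0;0 0 .33 0 0 0;0 0 0 0 0 0;0 0 0 0 0 0' && python3 -m creep '0 0 0 0 0 0;0 0 0 0 0 0;0 0 0 0 0 0;0 0 0 0 0 0;0 0 0 0 0 0;0 0 -.5 0 0 0;0 0 -.7 0 0 0;0 0 -.7 0 0 0;0 0 -.75 0 0 0;0 0 0 0 0 0;0 0 0 0 0 0' .95; python3 -c "
from h import *
plan((490.9,-82.3,140,10))"
```

```text
clock: 40.72
eef_pos: [433.8, 40.0, 34.0]
eef_rot: [3.141, -0.001, 0.173]
wrist_force: [0.3, 0.2, -0.3]
finger_gap: 49.9
finger_force: 0.0
clock: 42.1
eef_pos: [432.7, 40.1, 138.1]
eef_rot: [-3.141, 0.001, 0.173]
wrist_force: [0.0, 0.1, -1.9]
finger_gap: 32.4
finger_force: 30.0
t 42.1 at [432.7  40.1 138.1] rpy [-1.8e+02  1.0e-01  9.9e+00] F [ 0.   0.1 -1.9] gap 32.4 30.0
turn [-0.0001  0.0005 -0.0004] rows 1 shift [ 0.901  3.266 -0.047] rows 4
```

```bash
python3 -m creep '.18 .653 -.01 0 0 0;.18 .653 -.01 0 0 0;.18 .653 -.01 0 0 0;.18 .653 -.01 0 0 0;.18 .653 -.01 0 0 0;0 0 0 0 0 0;0 0 0 0 0 0;0 0 0 0 0 0' ; python3 -c "
from h import *
plan((490.9,-82.3,63,10))"
```

```text
clock: 43.1
eef_pos: [490.9, -81.6, 140.9]
eef_rot: [-3.141, 0.001, 0.174]
wrist_force: [0.3, -0.0, -1.3]
finger_gap: 32.3
finger_force: 30.0
t 43.1 at [490.9 -81.6 140.9] rpy [-180.    0.   10.] F [ 0.3 -0.  -1.3] gap 32.3 30.0
turn [-0.0001  0.0002 -0.0001] rows 1 shift [-0.003  0.017  1.947] rows 2
```

```bash
python3 -m creep '0 .01 .5 0 0 0;0 0 .5 0 0 0;0 0 .4 0 0 0;0 0 .25 0 0 0;0 0 .2 0 0 0;0 0 .08 0 0 0;0 0 0 0 0 0;0 0 0 0 0 0' && python3 -m creep '0 0 0 0 0 0;0 0 0 0 0 0;0 0 0 0 0 0;0 0 -.4 0 0 0;0 0 -.8 0 0 0;0 0 -.8 0 0 0;0 0 0 0 0 0' .47; python3 -c "
from h import *
plan((437.5,157.5,130,10),(437.5,157.5,33,10))"
```

```text
clock: 44.1
eef_pos: [491.2, -81.7, 64.0]
eef_rot: [-3.14, 0.0, 0.173]
wrist_force: [-1.8, 9.1, -1.4]
finger_gap: 32.7
finger_force: 30.0
clock: 44.98
eef_pos: [492.5, -83.0, 147.2]
eef_rot: [3.139, -0.005, 0.173]
wrist_force: [-0.4, -0.5, 0.2]
finger_gap: 49.9
finger_force: 0.0
t 44.98 at [492.5 -83.  147.2] rpy [179.9  -0.3   9.9] F [-0.4 -0.5  0.2] gap 49.9 0.0
turn [ 0.0007 -0.0015 -0.0004] rows 1 shift [-0.31  -6.161  0.43 ] rows 7
turn [0. 0. 0.] rows 0 shift [ 0.    -0.     2.425] rows 3
```

```bash
python3 -m creep '-.034 -.684 .04 0 0 0;-.034 -.684 .04 0 0 0;-.034 -.684 .04 0 0 0;-.034 -.684 .04 0 0 0;-.034 -.684 .04 0 0 0;-.034 -.684 .04 0 0 0;-.034 -.684 .04 0 0 0;-.034 -.684 .04 0 0 0;-.034 -.684 .04 0 0 0;0 0 0 0 0 0;0 0 0 0 0 0'; python3 -c "
from h import *
plan((437.5,157.5,33,10))
c=cam('scene')
[print(k) for k in collets(c)]
c=cam('top')
[print(k) for k in collets(c)[2:]]"
```

```text
clock: 46.35
eef_pos: [436.8, 157.2, 129.6]
eef_rot: [3.141, 0.0, 0.173]
wrist_force: [0.9, 0.4, 0.1]
finger_gap: 49.5
finger_force: 0.0
t 46.35 at [436.8 157.2 129.6] rpy [180.    0.    9.9] F [0.9 0.4 0.1] gap 49.5 0.0
turn [ 0.0001  0.0001 -0.0004] rows 1 shift [ 0.018 -0.005  2.414] rows 3
([238.0, 211.0], np.int32(335), np.float64(35.6), [686.3, 25.3, 39.0], [684.7, 29.9])
([216.0, 240.0], np.int32(194), np.float64(20.5), [690.6, 131.7, 35.4], [690.2, 131.8])
([243.0, 259.0], np.int32(304), np.float64(48.2), [599.1, 158.6, 17.7], [598.0, 159.5])
([304.0, 285.0], np.int32(327), np.float64(49.1), [436.8, 161.0, 16.9], [436.7, 162.0])
([220.0, 201.0], np.int32(267), np.float64(50.6), [600.7, 153.4, 16.8], [600.3, 153.0])
([317.0, 214.0], np.int32(307), np.float64(79.0), [555.8, -95.1, 16.8], [555.4, -94.7])
([342.0, 217.0], np.int32(310), np.float64(79.1), [544.3, -156.5, 17.2], [544.0, -155.8])
([314.0, 239.0], np.int32(318), np.float64(78.4), [492.5, -83.8, 16.8], [492.2, -83.8])
```

Three are home. Next is collet A, which hasn't moved.

```bash
python3 -m creep '.018 0 .7 0 0 0;0 0 .7 0 0 0;0 0 .6 0 0 0;0 0 .4 0 0 0;0 0 0 0 0 0;0 0 0 0 0 0' && python3 -m creep '0 0 0 0 0 0;0 0 0 0 0 0;0 0 0 0 0 0;0 0 0 0 0 0;0 0 0 0 0 0;0 0 -.5 0 0 0;0 0 -.7 0 0 0;0 0 -.7 0 0 0;0 0 -.75 0 0 0;0 0 0 0 0 0;0 0 0 0 0 0' .95; python3 -c "
from h import *
plan((480.2,-142.5,140,10))"
```

```text
clock: 47.2
eef_pos: [438.0, 157.8, 34.4]
eef_rot: [-3.141, -0.001, 0.173]
wrist_force: [0.2, 0.4, 0.6]
finger_gap: 50.1
finger_force: 0.0
clock: 48.58
eef_pos: [437.0, 157.7, 138.5]
eef_rot: [3.141, 0.001, 0.173]
wrist_force: [-0.1, 0.2, -1.4]
finger_gap: 32.2
finger_force: 30.0
t 48.58 at [437.  157.7 138.5] rpy [1.8e+02 1.0e-01 9.9e+00] F [-0.1  0.2 -1.4] gap 32.2 30.0
turn [ 0.      0.0005 -0.0004] rows 1 shift [-0.239  7.579 -0.037] rows 8
```

```bash
python3 -m creep '-.024 .758 0 0 0 0;-.024 .758 0 0 0 0;-.024 .758 0 0 0 0;-.024 .758 0 0 0 0;-.024 .758 0 0 0 0;-.024 .758 0 0 0 0;-.024 .758 0 0 0 0;-.024 .758 0 0 0 0;-.024 .758 0 0 0 0;-.024 .758 0 0 0 0;0 0 0 0 0 0;0 0 0 0 0 0;0 0 0 0 0 0' ; python3 -c "
from h import *
plan((480.2,-142.5,63,10))"
```

```text
clock: 50.2
eef_pos: [480.2, -141.6, 139.3]
eef_rot: [-3.141, 0.001, 0.174]
wrist_force: [0.1, -0.6, -1.9]
finger_gap: 32.5
finger_force: 30.0
t 50.2 at [ 480.2 -141.6  139.3] rpy [-180.    0.   10.] F [ 0.1 -0.6 -1.9] gap 32.5 30.0
turn [-0.0001  0.0002 -0.0001] rows 1 shift [-0.003  0.022  1.907] rows 2
```

```bash
python3 -m creep '0 .02 .5 0 0 0;0 0 .5 0 0 0;0 0 .4 0 0 0;0 0 .25 0 0 0;0 0 .18 0 0 0;0 0 .06 0 0 0;0 0 0 0 0 0;0 0 0 0 0 0' && python3 -m creep '0 0 0 0 0 0;0 0 0 0 0 0;0 0 0 0 0 0;0 0 -.4 0 0 0;0 0 -.8 0 0 0;0 0 -.8 0 0 0;0 0 0 0 0 0' .47; python3 -c "
from h import *
plan((599.3,155.2,130,10))"
```

```text
clock: 51.2
eef_pos: [480.5, -142.6, 64.2]
eef_rot: [-3.141, -0.0, 0.173]
wrist_force: [-0.6, 5.7, -0.4]
finger_gap: 32.3
finger_force: 30.0
clock: 52.08
eef_pos: [481.6, -143.7, 147.2]
eef_rot: [3.139, -0.004, 0.173]
wrist_force: [-0.4, -0.4, -0.7]
finger_gap: 49.8
finger_force: 0.0
t 52.08 at [ 481.6 -143.7  147.2] rpy [179.8  -0.3   9.9] F [-0.4 -0.4 -0.7] gap 49.8 0.0
turn [ 0.0009 -0.0014 -0.0004] rows 1 shift [ 4.196 -6.848  0.43 ] rows 7
```

```bash
python3 -m creep '.381 -.622 .035 0 0 0;.381 -.622 .035 0 0 0;.381 -.622 .035 0 0 0;.381 -.622 .035 0 0 0;.381 -.622 .035 0 0 0;.381 -.622 .035 0 0 0;.381 -.622 .035 0 0 0;.381 -.622 .035 0 0 0;.381 -.622 .035 0 0 0;.381 -.622 .035 0 0 0;.381 -.622 .035 0 0 0;0 0 0 0 0 0;0 0 0 0 0 0'; python3 -c "
from h import *
plan((599.3,155.2,33,10))
c=cam('scene')
[print(k) for k in collets(c)]
c=cam('top')
[print(k) for k in collets(c)]"
```

```text
clock: 53.7
eef_pos: [598.0, 154.6, 128.3]
eef_rot: [3.141, 0.001, 0.173]
wrist_force: [0.2, -0.0, 0.4]
finger_gap: 50.0
finger_force: 0.0
t 53.7 at [598.  154.6 128.3] rpy [180.    0.    9.9] F [ 0.2 -0.   0.4] gap 50.0 0.0
turn [ 0.0001  0.0002 -0.0004] rows 1 shift [ 0.034 -0.009  2.384] rows 3
([306.0, 182.0], np.int32(429), np.float64(84.2), [529.2, -86.1, 57.0], [536.5, -48.1])
([326.0, 191.0], np.int32(473), np.float64(77.2), [489.6, -110.4, 47.7], [484.8, -106.7])
([216.0, 241.0], np.int32(172), np.float64(20.7), [689.8, 133.0, 33.2], [689.7, 134.4])
([243.0, 259.0], np.int32(308), np.float64(49.5), [598.3, 158.6, 17.4], [598.1, 159.8])
([270.0, 167.0], np.int32(391), np.float64(37.6), [689.5, 20.6, 37.8], [689.9, 20.3])
([230.0, 170.0], np.int32(47), np.float64(21.2), [682.1, 128.2, 17.2], [683.2, 127.5])
([317.0, 214.0], np.int32(306), np.float64(78.9), [555.4, -94.8, 16.9], [555.4, -94.8])
([342.0, 217.0], np.int32(308), np.float64(78.5), [544.6, -155.8, 17.0], [544.1, -155.6])
([314.0, 239.0], np.int32(319), np.float64(78.3), [492.2, -83.8, 16.7], [492.0, -83.9])
([339.0, 242.0], np.int32(321), np.float64(78.8), [481.2, -144.6, 16.8], [481.0, -144.2])
```

```bash
python3 -m creep '.03 0 .7 0 0 0;0 0 .7 0 0 0;0 0 .6 0 0 0;0 0 .38 0 0 0;0 0 0 0 0 0;0 0 0 0 0 0' && python3 -m creep '0 0 0 0 0 0;0 0 0 0 0 0;0 0 0 0 0 0;0 0 0 0 0 0;0 0 0 0 0 0;0 0 -.5 0 0 0;0 0 -.7 0 0 0;0 0 -.7 0 0 0;0 0 -.75 0 0 0;0 0 0 0 0 0;0 0 0 0 0 0' .95; python3 -c "
from h import *
plan((469.5,-204,140,10))"
```

```text
clock: 54.55
eef_pos: [600.1, 155.4, 34.5]
eef_rot: [-3.142, -0.001, 0.173]
wrist_force: [0.1, 0.3, 0.4]
finger_gap: 49.8
finger_force: 0.0
clock: 55.92
eef_pos: [599.1, 155.3, 138.6]
eef_rot: [3.142, 0.001, 0.173]
wrist_force: [0.4, -0.1, -1.5]
finger_gap: 32.8
finger_force: 30.0
t 55.92 at [599.1 155.3 138.6] rpy [1.8e+02 1.0e-01 9.9e+00] F [ 0.4 -0.1 -1.5] gap 32.8 30.0
turn [ 0.      0.0004 -0.0004] rows 1 shift [-4.751  8.284 -0.035] rows 9
```

```bash
python3 -m creep '-.339 .592 0 0 0 0;-.339 .592 0 0 0 0;-.339 .592 0 0 0 0;-.339 .592 0 0 0 0;-.339 .592 0 0 0 0;-.339 .592 0 0 0 0;-.339 .592 0 0 0 0;-.339 .592 0 0 0 0;-.339 .592 0 0 0 0;-.339 .592 0 0 0 0;-.339 .592 0 0 0 0;-.339 .592 0 0 0 0;-.339 .592 0 0 0 0;-.339 .592 0 0 0 0;0 0 0 0 0 0;0 0 0 0 0 0;0 0 0 0 0 0' ; python3 -c "
from h import *
plan((469.5,-204,63,10))"
```

```text
clock: 58.05
eef_pos: [469.9, -203.1, 139.1]
eef_rot: [-3.141, 0.0, 0.174]
wrist_force: [0.3, 0.6, -1.9]
finger_gap: 32.6
finger_force: 30.0
t 58.05 at [ 469.9 -203.1  139.1] rpy [-180.    0.   10.] F [ 0.3  0.6 -1.9] gap 32.6 30.0
turn [-0.0001  0.0001 -0.0001] rows 1 shift [-0.013  0.02   1.903] rows 2
```

```bash
python3 -m creep '-.01 .02 .5 0 0 0;0 0 .5 0 0 0;0 0 .4 0 0 0;0 0 .25 0 0 0;0 0 .18 0 0 0;0 0 .06 0 0 0;0 0 0 0 0 0;0 0 0 0 0 0' && python3 -m creep '0 0 0 0 0 0;0 0 0 0 0 0;0 0 0 0 0 0;0 0 -.4 0 0 0;0 0 -.8 0 0 0;0 0 -1 0 0 0;0 0 -1 0 0 0;0 0 -1 0 0 0;0 -.8 0 0 0 0;0 -.8 0 0 0 0;0 -.8 0 0 0 0;0 -.8 0 0 0 0;0 -.8 0 0 0 0;0 -.8 0 0 0 0;0 -.8 0 0 0 0;0 0 0 0 0 0;0 0 0 0 0 0' .47; python3 -c "
from h import *
plan()
c=cam('top');save(c,'t9.png')
[print(k) for k in collets(c)]"
```

```text
clock: 59.05
eef_pos: [469.6, -203.7, 64.0]
eef_rot: [-3.14, -0.0, 0.173]
wrist_force: [-0.9, 7.8, 1.6]
finger_gap: 32.5
finger_force: 30.0
clock: 61.18
eef_pos: [431.0, 15.6, 232.5]
eef_rot: [3.141, -0.001, 0.174]
wrist_force: [0.0, 0.2, -0.3]
finger_gap: 49.9
finger_force: 0.0
t 61.17 at [431.   15.6 232.5] rpy [ 1.8e+02 -1.0e-01  9.9e+00] F [ 0.   0.2 -0.3] gap 49.9 0.0
([270.0, 167.0], np.int32(392), np.float64(37.3), [691.3, 20.2, 37.2], [689.5, 20.4])
([230.0, 168.0], np.int32(317), np.float64(21.9), [691.3, 126.8, 31.4], [691.2, 126.8])
([318.0, 212.0], np.int32(251), np.float64(78.8), [555.7, -94.8, 16.8], [555.7, -95.0])
([342.0, 217.0], np.int32(312), np.float64(78.6), [544.3, -156.3, 17.0], [543.9, -155.7])
([339.0, 242.0], np.int32(321), np.float64(78.4), [481.2, -144.9, 16.8], [480.9, -144.6])
([364.0, 246.0], np.int32(324), np.float64(78.4), [470.6, -205.6, 16.8], [470.5, -205.3])
```

View pics/t9.png

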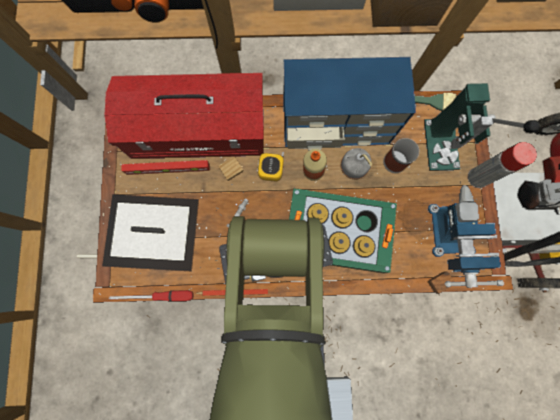

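The picture shows the panel on the mat at (150,231) and four collets home in the rack. The fifth pocket, near (314,239), is hidden by the arm, so I'll check it in the scene view.

```bash
python3 -c "
from h import *
c=cam('scene');i=cv2.resize(c['color'][100:340,160:460,::-1],None,fx=2.5,fy=2.5);cv2.imwrite('pics/s9.png',i)"
```

```text
(no output)
```

View pics/s9.png

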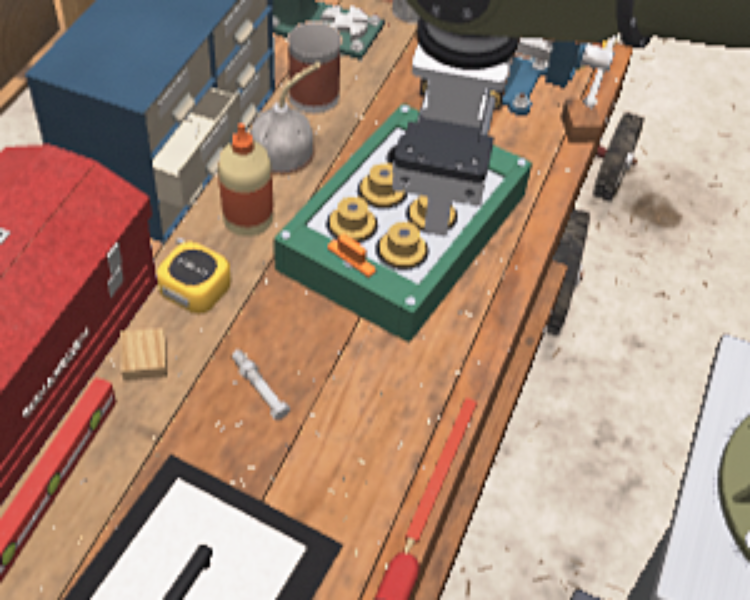

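The pocket hidden before holds its collet upright, at (402,243). The bench is clear of collets, the bystanders are standing and the arm is clear of everything. I'll hand it in.

```bash
python3 -c "
from h import *
print(manip.sign_off())"
```

```text
the job is handed in; nothing more can be done
None
```

I handed the job in at about 61 s: both buttons are turned aside, the panel lies flat and handle up on the mat, and all five collets are home in pockets; the hand-in returned no verdict.

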